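Load the tray rinser and set its water valve

ROBOT

A 6-joint arm with a two-finger parallel gripper is mounted at the origin on the work surface. World frame = base frame: x ahead of the robot, y to its left, z up, the work surface at z = 0. Lengths are in m, angles in rad, forces in N, time in s.
With the tool pointing down it reaches from about 0.35 to 0.775 m from the base axis. Payload 7.3 kg.
Tool frame: the origin (TCP) lies between the finger pads; the fingertips stand ahead of it and the grasp point (between the pads) lies 6 mm ahead of it (robot.tip_extent is the x of the fingertips in the tool frame, in m); x points along the fingers, z is the direction in which the jaws open and shut, and the axes are right-handed (so a half turn about x gives the same grasp; the last joint's range is limited). The gripper opens to 92 mm and grips with 3 to 60 N. Pads are 19 mm wide; open, the fingers measure 130 mm over their backs; the gripper's body (75 mm by 190 mm) begins 47 mm behind the grasp point.
Start: joints at [1.026, 0.342, 1.524, -0, 1.275, -0.146], TCP at [0.204, 0.484, 0.252] pointing down, gripper open.
Joint ranges: [-2.53, 2.53], [-0.77, 2.02], [0.04, 2.7], [-1, 4.14], [0.28, 2.66], [-3.11, 3.11]. Speed limits (rad/s): [2.57, 2.57, 3.14, 3.14, 3.14, 3.14].

INTERFACE

Orientations are given as [roll, pitch, yaw] about the fixed x, y, z axes, in that order (R = Rz(yaw) Ry(pitch) Rx(roll)).
In Python, from cell import robot gives the robot as it stands. The module is installed in compiled form; this text tells all that it offers.
- The arm moves only by the shell command python3 -m creep 'ROWS' [FORCE]. ROWS is JSON, a list of rows, each an object with "translation": the shift along the tool's x, y, z in m, a list of three; "twist": the turn, a rotation vector about the tool's x, y, z in rad, a list of three; "hand": the opening in per cent of the stroke, from 0 (shut) to 100 (fully open). A call has 1 to 5 rows; each row is the pose to reach, as a shift and turn from the pose measured when the call began, along the tool's axes at that moment; what a row does not reach only later rows make up. A row lasts 1/10 s, in which the tool goes at most 50 mm and 8.59 degrees, less where a joint would pass 70% of its speed; a pose out of reach is approached as far as the arm can. A call with a gripper value outside its range is refused whole. The fingers move at their own pace and stop on an object; FORCE is the grip in N (left out, the last holds). Time passes only in rows, so rows that repeat a pose let the fingers close. It gives the time, the measured TCP pose, the force and the opening at its end, in the units of the state.
- robot.observe(): the state, without advancing time (a new reading comes with each control period).
- robot.read_camera(name): name is "scene" or "top"; returns the picture (400x640x3 uint8, blue, green, red); there is no depth.
- robot.calibration(name): a dict with "intrinsics" (3x3 intrinsics, pixels), "cam_to_world" (4x4, takes a point from camera to world coordinates). Camera axes: x right, y up, looking along -z (the intrinsics and any distortion apply to the point x, -y, -z); pixel columns grow to the right and rows downward; lengths in m; the calibration is good to about 2 mm. A picture is of the moment at which its call begins. calibration takes no time and is no camera call.
- robot.hand_in(): hands the job in, once; it reports no verdict.
The state is a dict: "time": time; "qpos": joint angles; "qvel": joint speeds; "joint_efforts": joint torques, N m; "tool_pos": TCP position; "tool_rot": TCP orientation; "contact_force": force on the tool from outside, world axes, zero at the start; "torque": the same for the moment, N m; "opening": finger opening in m.
Only numpy, scipy, OpenCV 4.12 (cv2) and the standard library are available. Lean on these libraries where they do the work, as an engineer would, in place of code of your own. Each camera call takes 0.05 s, during which the arm holds its last target. There are 200 camera calls.

TASK

First slide the empty black cell tray along its lane, under the spray bar, until it rests against the red end stop. Then swing the valve lever with the red handle round until it points at the yellow marker, and leave it there. Do not move the marker, and leave the pots, bottles, mug and tools on the bench where they are.

Things in the scene. Friction and masses are not known exactly. Their poses are not given: they have to be found in the camera images.
- back_rail: fixed aluminium rail 30 x 30 mm, 560 mm long along y, joining lane and valve box at their far ends: its bar lies at x = 125 to 155 mm. Origin on the table; lane and valve box share its yaw and stand about 150 mm to either side of the origin.
- lane: fixed, left or right of the valve box. Origin on the table, x along the lane away from the robot. White deck, top at z = 10 mm, x = -200 to 105 mm, 170 mm wide; two steel rails 35 mm high, inner faces at y = -65 and 65 mm, x = -170 to 95 mm. A steel spray bar crosses it at x = 10 to 50 mm, underside z = 65 mm, top 87 mm; red end stop: near face x = 90 mm, top 40 mm.
- tray: loose empty black cell tray 140 (x) x 120 (y) x 40 mm high, walls 4 mm, 5 x 4 cells, 0.17 to 0.35 kg, yellow tag on its near (-x) wall; lies on the deck between the rails, 65 to 100 mm short of the stop. Origin at the centre of its underside; fully home it is at x = 20 mm in the lane frame. Slides under a push of 1 to 4 N.
- valve: fixed grey box, x = -140 to 70, y = -110 to 110 mm, white top plate at z = 84 mm; origin on the table, x away from the robot. A blue 50 mm water pipe runs along y (-140 to 140 mm) over it: axis x = -30, z = 325 mm, underside 300 mm, held from behind by a post at x = 90, y = -90 mm. A hand straight above the handle hits it: lean the tool 25 to 40 degrees, tip ahead under the pipe.
- valve_hinge (a point): on the vertical hinge axis of lever and marker, 110 mm above the table, at x = 30, y = 0 mm in the valve frame
- lever (a joint): lever angle, rad, 0 (shut) to 1.4, about the vertical axis through valve_hinge, growing counter-clockwise from above. In the valve frame it points from the hinge along (-cos(q-0.7), -sin(q-0.7)): at 0 to the robot and +y, at 1.4 to the robot and -y. Steel bar 16 mm wide, 105 to 113 mm above the table. Stays where left; needs about 2.5 N at the handle.
- lever_knob (a point): a point on the lever's upright red handle: round, 16 mm diameter, from 112 to 172 mm above the table, 100 mm from the hinge axis; this point is on its axis 149 mm above the table. x axis points from the handle back to the hinge.
- marker (a joint): setting shown by the yellow marker, rad, on the same axis, zero and sense as the lever: the lever points at the marker when both joints have the same value (the marker is drawn between 0.65 and 1.3, the lever starts between 0 and 0.35). Very stiff; not to be moved.
- marker_tip (a point): inner end of the yellow marker, a block 26 mm long, 14 mm wide, 8 mm high lying on the white plate 122 to 148 mm from the hinge axis, top 92 mm above the table; x axis points from the marker to the hinge
- clay_pot: loose bystander: terracotta pot, 60 mm across, 55 mm high, on the table between lane and valve, nearer the robot; origin under its centre
- feed_jar: loose bystander: jar with green lid, 44 mm across, 70 mm high, on the table between lane and valve, farther from the robot; origin under its centre
- green_pot: loose bystander: green pot, 90 mm across, 80 mm high, at the left; origin under its centre
- spray_bottle: loose bystander: white bottle, 68 mm across, 170 mm high, at the left; origin under its centre
- scoop: loose bystander: spatula lying at the right, about 250 mm long; origin under its middle
- mug: loose bystander: blue mug, 76 mm across, 90 mm high, at the right; origin under its centre
- brush: loose bystander: brush lying in front at the left, about 200 mm long; origin under its middle
Things that resemble listed ones, but are neither listed nor needed, are in the scene too. Leave any blue, pink or turquoise look-alike of the tray alone.

How it is judged:
By the outcome, as a careful person would: the job done as asked, in the order asked, and still so for the second after the job is handed in, with the robot touching nothing.
It also fails if it takes over 58 s, if anything falls off the work surface, if the arm or the gripper's body presses on something with over 40 N, if the wrist force passes 120 N, or if a joint passes its speed limit or range.

## Working session

There is one attempt and no reset: what is moved stays moved. The work goes in short steps, Python scripts to look and compute and a shell command to move; the robot and the scene stay as the last step left them, time stands still between calls to the robot, and variables do not carry over. Pictures are saved under pics/ and viewed, about 8 in all and at most 12, crops included, and the job is handed in when it is done.

```bash
mkdir -p pics; cat > h.py <<'E'
import numpy as np, cv2
from cell import robot
def ray(name,u,v):
    c=robot.calibration(name); K=np.array(c["intrinsics"]); T=np.array(c["cam_to_world"])
    d=np.linalg.inv(K)@[u,v,1]; d=np.array([d[0],-d[1],-d[2]])
    return T[:3,3],T[:3,:3]@d
def at(name,u,v,z):
    o,d=ray(name,u,v); return o+d*(z-o[2])/d[2]
def proj(name,p):
    c=robot.calibration(name); K=np.array(c["intrinsics"]); T=np.array(c["cam_to_world"])
    q=T[:3,:3].T@(np.array(p)-T[:3,3]); q=K@[q[0],-q[1],-q[2]]; return q[:2]/q[2]
E
python3 - <<'E'
from h import *
for n in("scene","top"):
    im=robot.read_camera(n); cv2.imwrite(f"pics/{n}0.png",im); c=robot.calibration(n); print(n,c)
print(robot.observe(), robot.tip_extent)
E
```

```text
scene {'intrinsics': array([[422.46419525,   0.        , 324.07542091],
       [  0.        , 422.46419525, 195.21011754],
       [  0.        ,   0.        ,   1.        ]]), 'cam_to_world': array([[-0.71407929, -0.48020388,  0.50940652,  1.15337857],
       [ 0.69993479, -0.47570148,  0.53272826,  0.72497956],
       [-0.01349274,  0.73696156,  0.67579997,  1.03187308],
       [ 0.        ,  0.        ,  0.        ,  1.        ]])}
top {'intrinsics': array([[407.87656341,   0.        , 318.00455666],
       [  0.        , 407.87656341, 197.24964337],
       [  0.        ,   0.        ,   1.        ]]), 'cam_to_world': array([[-0.02106707,  0.98601984, -0.16529079,  0.31164929],
       [-0.99973696, -0.02227547, -0.00546023, -0.01691821],
       [-0.00906583,  0.16513228,  0.98622976,  1.24030961],
       [ 0.        ,  0.        ,  0.        ,  1.        ]])}
{'time': 0.1, 'qpos': array([ 1.02599836e+00,  3.42668609e-01,  1.52494669e+00, -1.55541358e-05,
        1.27539049e+00, -1.45990525e-01]), 'qvel': array([-0.00022726, -0.00226622, -0.002809  , -0.001841  , -0.0010553 ,
       -0.00055049]), 'joint_efforts': array([ 1.45955510e-03, -4.32003844e+01, -2.44694495e+01,  7.20569445e-02,
        5.24975604e-02, -2.57910284e-05]), 'tool_pos': array([0.20366978, 0.48351726, 0.25109756]), 'tool_rot': array([ 3.00612723,  1.56938311, -2.10506465]), 'contact_force': array([-0.32201489, -0.51836666, -0.27570647]), 'torque': array([-0.01282571,  0.01722434, -0.0350291 ]), 'opening': 0.09177680811360192} 0.025
```

View pics/scene0.png

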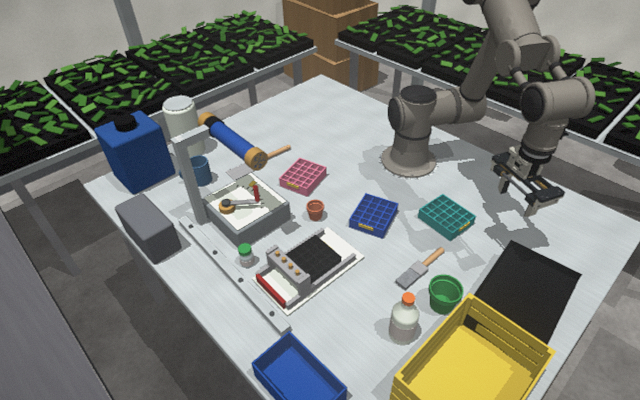

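View pics/top0.png

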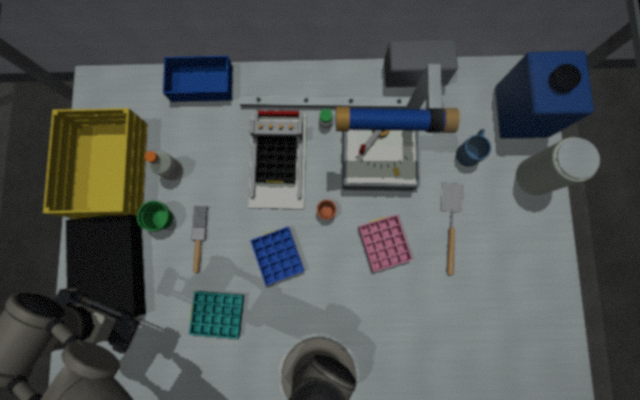

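The black tray is on the white lane at top (277,158), with its yellow tag near (278,182). It is the only tray on the lane. The blue (277,256), pink (385,243) and turquoise (217,315) trays are look-alikes to leave alone. The valve box is at (380,160), the lever's red handle at about (363,150), and the yellow marker at about (396,170). Next I'll enlarge both areas in one picture.

```bash
python3 - <<'E'
from h import *
t=cv2.imread("pics/top0.png"); s=cv2.imread("pics/scene0.png")
a=cv2.resize(t[90:220,235:435],(800,520),interpolation=cv2.INTER_CUBIC); cv2.imwrite("pics/c1.png",a)
b=cv2.resize(s[160:320,190:370],(675,600),interpolation=cv2.INTER_CUBIC); cv2.imwrite("pics/c2.png",b)
E
```

```text
(no output)
```

View pics/c1.png

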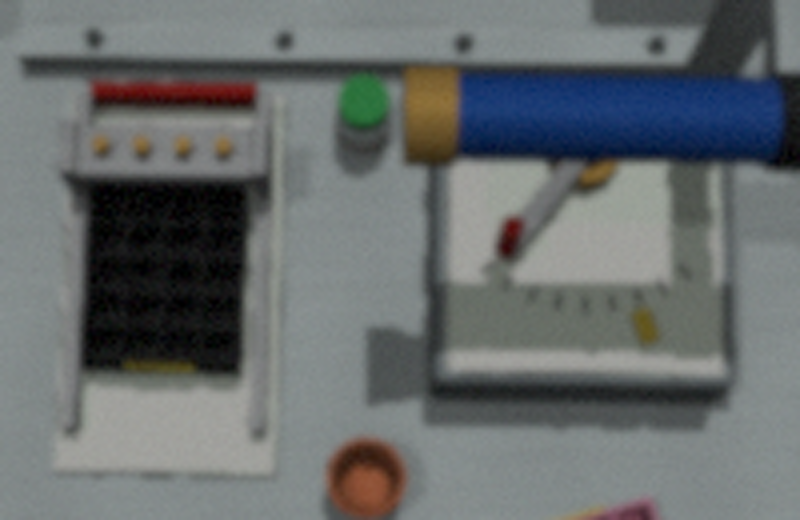

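View pics/c2.png

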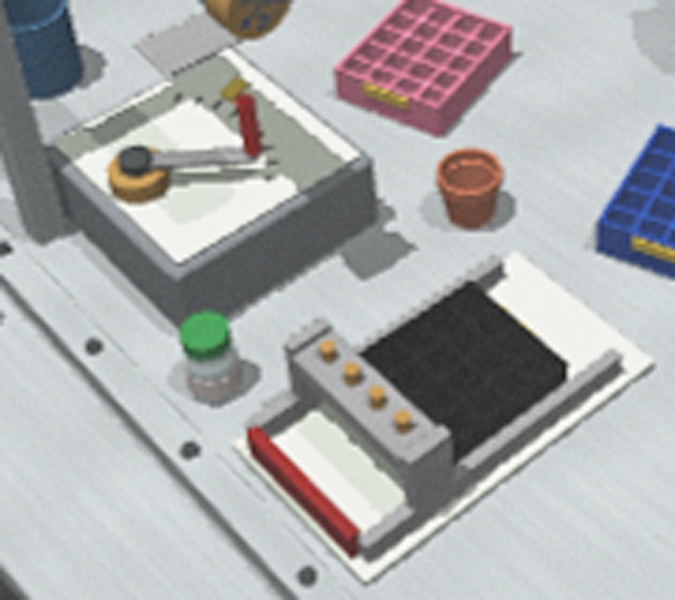

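Black tray confirmed: it sits between the rails, with the yellow tag on its near wall at (160,367) in the top crop and the red stop at (175,92). In the scene crop the hinge is at (135,160), the handle runs from (245,98) to (252,155), and the marker is at (235,88). The lever has to swing toward −y.

```bash
python3 - <<'E'
from h import *
from scipy.optimize import least_squares
T=lambda u,v:("top",235+u/4,90+v/4)
S=lambda u,v:("scene",190+u/3.75,160+v/3.75)
# (frame, local pt, obs)
L=[((-.2,.085,.01),T(55,470)),((-.2,-.085,.01),T(273,472)),((-.2,-.085,.01),S(515,252)),((-.2,.085,.01),S(655,365)),((.105,.085,.01),S(368,582)),((.105,-.085,.01),S(235,443))]
V=[((-.14,-.11,.084),S(230,45)),((-.14,.11,.084),S(377,165)),((.07,.11,.084),S(180,265)),((-.14,.11,.084),T(435,380)),((-.14,-.11,.084),T(730,377)),((.03,0,.12),S(135,160))]
def R(y): return np.array([[np.cos(y),-np.sin(y),0],[np.sin(y),np.cos(y),0],[0,0,1]])
def res(p):
    r=[]
    for o,obs in((p[:2],L),(p[2:4],V)):
        for l,(n,u,v) in obs: r.append(proj(n,R(p[4])@l+[*o,0])-[u,v])
    return np.array(r)
s=least_squares(lambda p:res(p).ravel(),[.5,.1,.5,-.2,0],loss="soft_l1")
p=s.x; print(p.round(4)); print(res(p).round(1).tolist())
y=p[4]; hin=R(y)@[.03,0,.11]+[*p[2:4],0]; print("hinge",hin.round(4))
def loc(o,w): return (R(y).T@(np.array(w)-[*o,0])).round(4)
def ang(w): l=loc(hin[:2],w); return round(float(np.arctan2(-l[1],-l[0])+.7),3),round(float(np.hypot(*l[:2])),3)
for nm,z,o in(("ktop",.172,S(245,98)),("kbot",.114,S(251,154)),("ktopT",.172,T(514,222)),("marker",.092,S(235,89)),("markerT",.092,T(646,326))):
    w=at(*o,z); print(nm,w.round(4),ang(w))
for nm,z,o in(("tray near right",.05,S(472,283)),("near left",.05,S(567,368)),("nearT l",.05,T(85,365)),("nearT r",.05,T(240,368))):
    w=at(*o,z); print(nm,w.round(4),loc(p[:2],w))
E
```

```text
[ 0.6865  0.1157  0.6765 -0.1907 -0.025 ]
[[-1.3, 0.8], [-0.1, 0.4], [-0.5, -0.6], [-0.2, -1.7], [0.0, 0.6], [-1.1, 0.7], [-0.5, -0.8], [-0.2, -2.0], [-1.2, 4.4], [-2.9, 0.2], [-0.3, 1.1], [-0.2, -0.6]]
hinge [ 0.7065 -0.1914  0.11  ]
ktop [ 0.6259 -0.1337  0.172 ] (0.104, 0.099)
kbot [ 0.6309 -0.1305  0.114 ] (0.047, 0.097)
ktopT [ 0.6301 -0.1373  0.172 ] (0.108, 0.094)
marker [ 0.5756 -0.2299  0.092 ] (1.011, 0.136)
markerT [ 0.5742 -0.2382  0.092 ] (1.064, 0.14)
tray near right [0.5612 0.0654 0.05  ] [-0.124  -0.0534  0.05  ]
near left [0.5703 0.1835 0.05  ] [-0.1179  0.0649  0.05  ]
nearT l [0.5637 0.1728 0.05  ] [-0.1242  0.054   0.05  ]
nearT r [0.5587 0.0572 0.05  ] [-0.1262 -0.0616  0.05  ]
```

Fit residuals are about 1 px and the known sizes agree: knob at 97 mm from the hinge, marker at 136–140 mm. The tray's near face is at lane x = −0.122, so it has about 72 mm to travel. The marker reads about 1.04 rad and the lever about 0.08. I'll set up a planning helper.

```bash
cat >> h.py <<'E'
from scipy.spatial.transform import Rotation as Ro
YAW=-.025; LANE=np.array([.6865,.1157,0]); HIN=np.array([.7065,-.1914,.11])
Rf=Ro.from_euler("z",YAW)
lane=lambda x,y,z: Rf.apply([x,y,z])+LANE
def pose():
    o=robot.observe(); return o["tool_pos"],Ro.from_euler("xyz",o["tool_rot"]),o
def plan(p,x,z):
    """shift and turn in tool axes to TCP p with tool x along x and jaws along +-z (world)"""
    P,Q,o=pose(); x=np.array(x,float); x/=np.linalg.norm(x); b=[]
    for s in(1,-1):
        zz=s*np.array(z,float); zz-=x*(zz@x); zz/=np.linalg.norm(zz)
        D=Q.inv()*Ro.from_matrix(np.c_[x,np.cross(zz,x),zz]); b.append(D.as_rotvec())
    r=Q.inv().apply(np.array(p)-P)
    print("shift",r.round(4),"turns",[v.round(3).tolist() for v in b],"deg",[round(float(np.degrees(np.linalg.norm(v)))) for v in b],"q6",o["qpos"][5].round(2))
E
python3 - <<'E'
from h import *
print(pose()[1].as_matrix().round(2)); p=lane(-.16,0,.2);print(p); plan(p,[0,0,-1],Rf.apply([0,1,0]))
E
```

```text
[[-0.   -0.92  0.39]
 [-0.    0.39  0.92]
 [-1.    0.   -0.  ]]
[0.52655    0.11969958 0.2       ]
shift [ 0.0513 -0.4388 -0.2098] turns [[-0.374, -0.001, -0.0], [2.768, -0.001, 0.002]] deg [21, 159] q6 -0.15
```

```bash
python3 -m creep '[{"translation":[0,-0.045,-0.021],"twist":[-0.07,0,0],"hand":50},{"translation":[0,-0.09,-0.042],"twist":[-0.15,0,0],"hand":50},{"translation":[0,-0.135,-0.063],"twist":[-0.22,0,0],"hand":50},{"translation":[0,-0.18,-0.084],"twist":[-0.3,0,0],"hand":50},{"translation":[0,-0.22,-0.105],"twist":[-0.374,0,0],"hand":50}]'
python3 - <<'E'
from h import *
plan(lane(-.16,0,.2),[0,0,-1],Rf.apply([0,1,0]))
E
```

```text
time: 0.6
tool_pos: [0.3667, 0.2995, 0.251]
tool_rot: [2.603, 1.569, -2.132]
contact_force: [-0.1, 0.8, -0.5]
opening: 0.0561
shift [ 0.0511 -0.1638 -0.1762] turns [[0.003, -0.002, -0.001], [-3.138, 0.001, -0.002]] deg [0, 180] q6 -1.03
```

```bash
python3 -m creep '[{"translation":[0,-0.033,-0.035],"twist":[0,0,0],"hand":50},{"translation":[0,-0.066,-0.07],"twist":[0,0,0],"hand":50},{"translation":[0.02,-0.1,-0.105],"twist":[0,0,0],"hand":50},{"translation":[0.04,-0.132,-0.14],"twist":[0,0,0],"hand":50},{"translation":[0.051,-0.164,-0.176],"twist":[0,0,0],"hand":50}]'
python3 - <<'E'
from h import *
plan(lane(-.16,0,.055),[0,0,-1],Rf.apply([0,1,0]))
im=robot.read_camera("scene"); cv2.imwrite("pics/s1.png",cv2.resize(im[120:320,180:440],(780,600),interpolation=cv2.INTER_CUBIC))
E
```

```text
time: 1.1
tool_pos: [0.5248, 0.121, 0.1993]
tool_rot: [1.996, 1.567, -2.738]
contact_force: [0.6, 1.0, -0.9]
opening: 0.0459
shift [ 0.1443 -0.0022 -0.001 ] turns [[0.003, -0.001, -0.003], [-3.138, 0.005, -0.002]] deg [0, 180] q6 -1.46
```

View pics/s1.png

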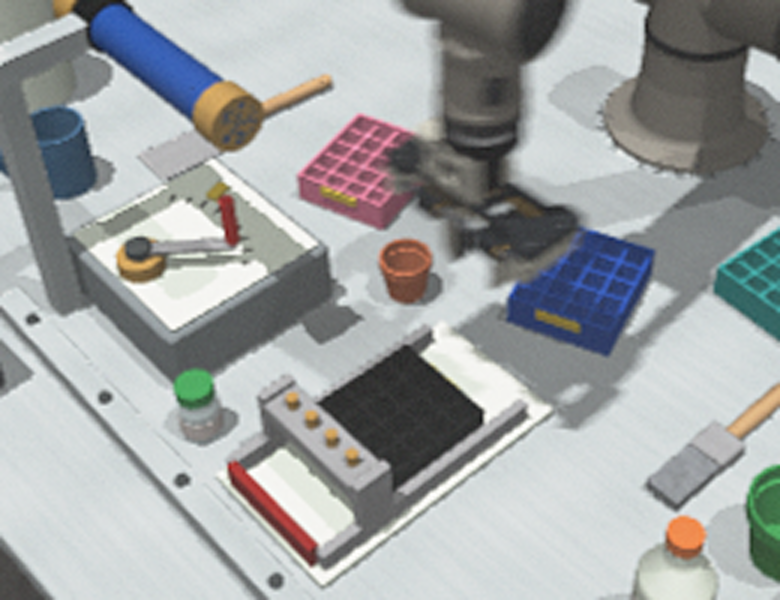

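The picture shows the gripper above the near end of the lane, short of the tray, with the tray clear. Going down.

```bash
python3 -m creep '[{"translation":[0.04,-0.002,-0.001],"twist":[0,0,0],"hand":50},{"translation":[0.08,-0.002,-0.001],"twist":[0,0,0],"hand":50},{"translation":[0.12,-0.002,-0.001],"twist":[0,0,0],"hand":50},{"translation":[0.144,-0.002,-0.001],"twist":[0,0,0],"hand":50},{"translation":[0.144,-0.002,-0.001],"twist":[0,0,0],"hand":50}]'
python3 - <<'E'
from h import *
plan(lane(-.13,0,.055),[0,0,-1],Rf.apply([0,1,0]))
plan(lane(-.06,0,.055),[0,0,-1],Rf.apply([0,1,0]))
E
```

```text
time: 1.65
tool_pos: [0.5279, 0.1135, 0.0502]
tool_rot: [2.111, 1.56, -2.626]
contact_force: [0.1, 1.3, -0.5]
opening: 0.046
shift [-0.0051 -0.0285  0.0062] turns [[-0.0, -0.006, -0.009], [3.141, -0.015, 0.009]] deg [1, 180] q6 -1.47
shift [-0.0057 -0.0985  0.0062] turns [[-0.0, -0.006, -0.009], [3.141, -0.015, 0.009]] deg [1, 180] q6 -1.47
```

```bash
python3 -m creep '[{"translation":[-0.003,-0.01,0.005],"twist":[0,0,-0.009],"hand":50},{"translation":[-0.004,-0.02,0.006],"twist":[0,-0.006,-0.009],"hand":50},{"translation":[-0.004,-0.03,0.006],"twist":[0,-0.006,-0.009],"hand":50},{"translation":[-0.004,-0.04,0.006],"twist":[0,-0.006,-0.009],"hand":50},{"translation":[-0.004,-0.05,0.006],"twist":[0,-0.006,-0.009],"hand":50}]'
python3 - <<'E'
from h import *
plan(lane(-.06,0,.053),[0,0,-1],Rf.apply([0,1,0]))
E
```

```text
time: 2.15
tool_pos: [0.5792, 0.1182, 0.0545]
tool_rot: [-0.777, 1.57, 0.769]
contact_force: [-2.0, -0.6, 1.6]
opening: 0.0461
shift [ 0.0015 -0.0474  0.0002] turns [[-0.001, 0.0, 0.0], [3.141, 0.001, -0.001]] deg [0, 180] q6 -1.47
```

Contact is made at about 2 N. I'll keep going in small rows and watch the force for the stop.

```bash
python3 -m creep '[{"translation":[0.001,-0.007,0],"twist":[0,0,0],"hand":50},{"translation":[0.001,-0.014,0],"twist":[0,0,0],"hand":50},{"translation":[0.001,-0.021,0],"twist":[0,0,0],"hand":50},{"translation":[0.001,-0.028,0],"twist":[0,0,0],"hand":50},{"translation":[0.001,-0.035,0],"twist":[0,0,0],"hand":50}]'
python3 -m creep '[{"translation":[0,-0.003,0],"twist":[0,0,0],"hand":50},{"translation":[0,-0.006,0],"twist":[0,0,0],"hand":50}]'
```

```text
time: 2.65
tool_pos: [0.6146, 0.1173, 0.0534]
tool_rot: [-0.509, 1.57, 1.036]
contact_force: [-1.9, -0.3, 0.5]
opening: 0.0462
time: 2.85
tool_pos: [0.6208, 0.1171, 0.0533]
tool_rot: [0.198, 1.57, 1.743]
contact_force: [-2.4, 0.2, 1.3]
opening: 0.0457
```

```bash
python3 -m creep '[{"translation":[0,-0.002,0],"twist":[0,0,0],"hand":50},{"translation":[0,-0.004,0],"twist":[0,0,0],"hand":50}]'
python3 - <<'E'
from h import *
print(Rf.inv().apply(pose()[0]-LANE))
E
```

```text
time: 3.05
tool_pos: [0.6248, 0.117, 0.0533]
tool_rot: [0.725, 1.57, 2.27]
contact_force: [-1.9, -0.5, 1.7]
opening: 0.0463
[-0.06168314 -0.00020733  0.0532588 ]
```

```bash
python3 -m creep '[{"translation":[0,-0.002,0],"twist":[0,0,0],"hand":50},{"translation":[0,-0.004,0],"twist":[0,0,0],"hand":50}]'
python3 -m creep '[{"translation":[0,-0.002,0],"twist":[0,0,0],"hand":50},{"translation":[0,-0.002,0],"twist":[0,0,0],"hand":50}]'
```

```text
time: 3.25
tool_pos: [0.6252, 0.1172, 0.0531]
tool_rot: [1.569, 1.561, 3.114]
contact_force: [-19.5, 0.5, 14.8]
opening: 0.0457
time: 3.45
tool_pos: [0.6252, 0.1172, 0.053]
tool_rot: [1.591, 1.557, 3.136]
contact_force: [-9.4, 0.0, 7.4]
opening: 0.0462
```

The force jumped from 2 to 19 N and motion stopped at lane x = −0.061, where −0.06 was expected, so the tray is against the stop. I'll back off, rise and look.

```bash
python3 -m creep '[{"translation":[0,0.015,0],"twist":[0,0,0],"hand":50},{"translation":[0,0.04,0],"twist":[0,0,0],"hand":50},{"translation":[-0.05,0.06,0],"twist":[0,0,0],"hand":0},{"translation":[-0.1,0.08,0],"twist":[0,0,0],"hand":0},{"translation":[-0.15,0.1,0],"twist":[0,0,0],"hand":0}]'
python3 -m creep '[{"translation":[-0.04,0.03,0],"twist":[0,0,0],"hand":0},{"translation":[-0.06,0.06,0],"twist":[0,0,0],"hand":0},{"translation":[-0.06,0.09,0],"twist":[0,0,0],"hand":0}]'
python3 - <<'E'
from h import *
im=robot.read_camera("top"); im2=robot.read_camera("scene")
a=np.hstack([cv2.resize(im[90:220,235:435],(800,520),interpolation=cv2.INTER_CUBIC)[:,:340],cv2.resize(im2[220:320,245:350],(460,520),interpolation=cv2.INTER_CUBIC)]);cv2.imwrite("pics/t2.png",a)
print(pose()[0])
E
```

```text
time: 3.95
tool_pos: [0.5311, 0.1196, 0.1952]
tool_rot: [1.596, 1.557, 3.141]
contact_force: [2.0, -0.4, -0.3]
opening: 0.0268
time: 4.25
tool_pos: [0.4428, 0.1221, 0.2601]
tool_rot: [1.411, 1.566, 2.956]
contact_force: [-0.0, 0.3, -0.1]
opening: 0.003
[0.43962294 0.1221978  0.25772593]
```

View pics/t2.png

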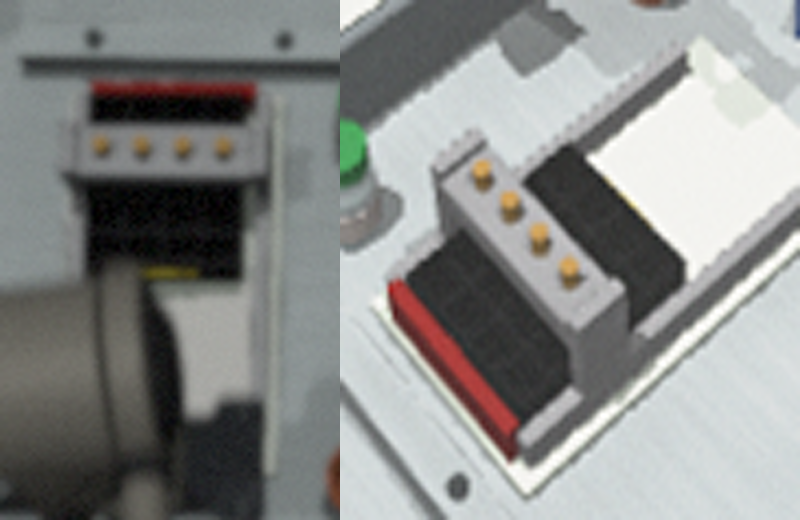

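The tray touches the red stop along its full width, visible in the scene crop from (395,290) to (515,455), and its tag is at (170,272). Now the lever: I'll lean the tool 35° and come at the handle from the robot side, under the pipe.

```bash
cat >> h.py <<'E'
def lean(k,back,deg=35,yaw=-.1):
    a=np.radians(deg); r=Ro.from_euler("z",yaw); x=r.apply([np.sin(a),0,-np.cos(a)])
    plan(np.array(k)-(.006+back)*x,x,r.apply([0,1,0]))
E
python3 - <<'E'
from h import *
lean([.628,-.133,.15],.1)
E
```

```text
shift [ 0.0193 -0.1343 -0.2459] turns [[0.073, 0.023, -0.622], [-2.922, 0.94, 0.034]] deg [36, 176] q6 -1.44
```

```bash
python3 -m creep '[{"translation":[0,-0.02,-0.04],"twist":[0.015,0.005,-0.124],"hand":60},{"translation":[0,-0.045,-0.08],"twist":[0.03,0.01,-0.25],"hand":60},{"translation":[0,-0.067,-0.12],"twist":[0.045,0.015,-0.373],"hand":60},{"translation":[0,-0.09,-0.16],"twist":[0.06,0.02,-0.5],"hand":60},{"translation":[0.005,-0.11,-0.2],"twist":[0.073,0.023,-0.622],"hand":60}]' 10
python3 - <<'E'
from h import *
lean([.628,-.133,.15],.1)
E
```

```text
time: 4.85
tool_pos: [0.544, -0.0759, 0.2534]
tool_rot: [-1.572, 0.971, -0.098]
contact_force: [0.6, 2.3, -0.4]
opening: 0.0363
shift [ 0.0297 -0.0141 -0.0485] turns [[0.003, 0.001, -0.011], [-3.139, 0.017, 0.002]] deg [1, 180] q6 -2.07
```

```bash
python3 -m creep '[{"translation":[0.015,-0.007,-0.025],"twist":[0,0,-0.01],"hand":60},{"translation":[0.03,-0.014,-0.048],"twist":[0,0,-0.01],"hand":60},{"translation":[0.03,-0.014,-0.048],"twist":[0,0,-0.01],"hand":60}]'
python3 - <<'E'
from h import *
lean([.628,-.133,.15],0)
im=robot.read_camera("scene"); im2=robot.read_camera("top")
a=np.hstack([cv2.resize(im[140:260,180:300],(400,400),interpolation=cv2.INTER_CUBIC),cv2.resize(im2[90:220,320:450],(400,400),interpolation=cv2.INTER_CUBIC)]);cv2.imwrite("pics/s3.png",a)
E
```

```text
time: 5.15
tool_pos: [0.569, -0.13, 0.2355]
tool_rot: [-1.573, 0.961, -0.103]
contact_force: [0.0, 0.2, 0.3]
opening: 0.055
shift [0.0979 0.0006 0.0031] turns [[-0.0, -0.002, -0.001], [3.141, -0.001, 0.002]] deg [0, 180] q6 -2.28
```

View pics/s3.png

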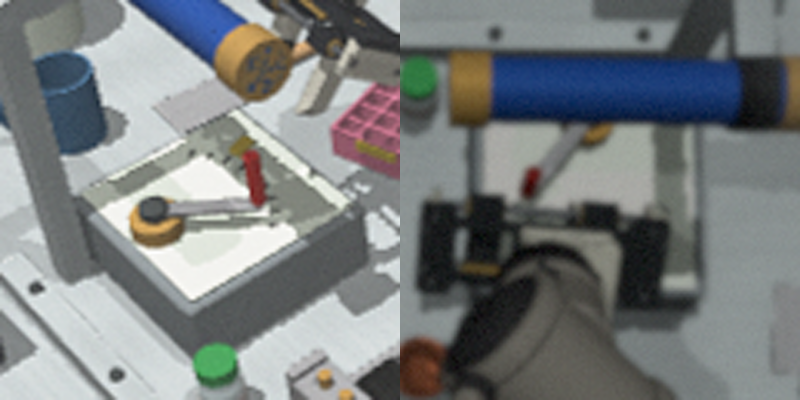

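The handle's top is at right-crop (531,180), between the fingers at (485,…) and (600,…). The gripper clears the pipe. Moving in.

```bash
python3 -m creep '[{"translation":[0.025,0,0.001],"twist":[0,0,0],"hand":60},{"translation":[0.05,0,0.002],"twist":[0,0,0],"hand":60},{"translation":[0.075,0,0.003],"twist":[0,0,0],"hand":60},{"translation":[0.098,0.001,0.003],"twist":[0,0,0],"hand":60},{"translation":[0.098,0.001,0.003],"twist":[0,0,0],"hand":60}]'
python3 -m creep '[{"translation":[0,0,0],"twist":[0,0,0],"hand":10},{"translation":[0,0,0],"twist":[0,0,0],"hand":10},{"translation":[0,0,0],"twist":[0,0,0],"hand":10},{"translation":[0,0,0],"twist":[0,0,0],"hand":10},{"translation":[0,0,0],"twist":[0,0,0],"hand":10}]' 10
```

```text
time: 5.75
tool_pos: [0.6232, -0.1281, 0.1525]
tool_rot: [-1.569, 0.965, -0.095]
contact_force: [0.3, 0.4, -0.0]
opening: 0.055
time: 6.25
tool_pos: [0.6239, -0.1295, 0.1539]
tool_rot: [-1.573, 0.962, -0.1]
contact_force: [3.4, -5.7, -1.7]
opening: 0.0199
```

```bash
python3 -m creep '[{"translation":[0,0,0],"twist":[0,0,0],"hand":5},{"translation":[0,0,0],"twist":[0,0,0],"hand":5},{"translation":[0,0,0],"twist":[0,0,0],"hand":5}]' 10
python3 - <<'E'
from h import *
P,Q,o=pose(); g=P+Q.apply([.006,0,0]); print(g,o["contact_force"],o["opening"])
def kn(q): return Rf.apply([-.1*np.cos(q-.7),-.1*np.sin(q-.7),.04])+HIN
d=Rf.inv().apply(g-HIN); print("q",np.arctan2(-d[1],-d[0])+.7,np.hypot(*d[:2]))
for q in(.3,.5,.7,.85,1.0):
    k=kn(q); print(q,(k-kn(.1)).round(4)); lean([*(g+k-kn(.1))[:2],.15],0)
E
```

```text
time: 6.55
tool_pos: [0.6239, -0.1308, 0.154]
tool_rot: [-1.575, 0.961, -0.103]
contact_force: [1.0, -5.4, -3.9]
opening: 0.0155
[ 0.62729996 -0.13115475  0.14912168] [ 0.95047633 -5.4204966  -3.94108289] 0.015499615226537247
q 0.07470372122286839 0.09950947733621922
0.3 [-0.01   -0.0173  0.    ]
shift [-0.0054  0.0063 -0.0182] turns [[0.001, -0.002, -0.001], [-3.14, 0.002, -0.003]] deg [0, 180] q6 -2.41
0.5 [-0.0164 -0.0362  0.    ]
shift [-0.0079  0.01   -0.0377] turns [[0.001, -0.002, -0.001], [-3.14, 0.002, -0.003]] deg [0, 180] q6 -2.41
0.7 [-0.0189 -0.056   0.    ]
shift [-0.0082  0.0104 -0.0576] turns [[0.001, -0.002, -0.001], [-3.14, 0.002, -0.003]] deg [0, 180] q6 -2.41
0.85 [-0.0181 -0.071   0.    ]
shift [-0.0068  0.0086 -0.0724] turns [[0.001, -0.002, -0.001], [-3.14, 0.002, -0.003]] deg [0, 180] q6 -2.41
1.0 [-0.0151 -0.0857  0.    ]
shift [-0.0043  0.005  -0.0868] turns [[0.001, -0.002, -0.001], [-3.14, 0.002, -0.003]] deg [0, 180] q6 -2.41
```

Gripped at 15.5 mm opening on the 16 mm handle. The grip point is 99.5 mm from the fitted hinge, so the hinge estimate holds. Swinging along the arc to q ≈ 0.85.

```bash
python3 -m creep '[{"translation":[-0.003,0.0035,-0.01],"twist":[0,0,0],"hand":5},{"translation":[-0.0055,0.0063,-0.019],"twist":[0,0,0],"hand":5},{"translation":[-0.007,0.0085,-0.029],"twist":[0,0,0],"hand":5},{"translation":[-0.008,0.01,-0.039],"twist":[0,0,0],"hand":5},{"translation":[-0.0083,0.0105,-0.049],"twist":[0,0,0],"hand":5}]'
cat >> h.py <<'E'
def lev():
    P,Q,o=pose(); g=P+Q.apply([.006,0,0]); d=Rf.inv().apply(g-HIN); q=np.arctan2(-d[1],-d[0])+.7
    print("q",q.round(3),"r",np.hypot(*d[:2]).round(4),"z",g[2].round(3),"F",o["contact_force"].round(1),o["opening"].round(4))
    return q
def kn(q): return Rf.apply([-.1*np.cos(q-.7),-.1*np.sin(q-.7),.04])+HIN
E
python3 - <<'E'
from h import *
lev()
for q in(.75,.85): lean(kn(q),0)
E
```

```text
time: 7.05
tool_pos: [0.6033, -0.1758, 0.1538]
tool_rot: [-1.568, 0.966, -0.094]
contact_force: [-12.3, 6.0, 5.2]
opening: 0.0157Traceback (most recent call last):
  File "<stdin>", line 2, in <module>
  File "h.py", line 31, in lev
    print("q",q.round(3),"r",np.hypot(*d[:2]).round(4),"z",g[2].round(3),"F",o["contact_force"].round(1),o["opening"].round(4))
                                                                                                         ^^^^^^^^^^^^^^^^^^
AttributeError: 'float' object has no attribute 'round'
```

```bash
sed -i 's/o\["opening"\].round(4)/round(o["opening"],4)/' h.py; python3 - <<'E'
from h import *
lev()
for q in(.75,.85): lean(kn(q),0)
E
```

```text
q 0.573 r 0.1009 z 0.149 F [-12.3   6.    5.2] 0.0157
shift [-0.0001 -0.0018 -0.0177] turns [[0.002, 0.003, -0.006], [-3.14, 0.01, 0.005]] deg [0, 180] q6 -2.61
shift [ 0.0009 -0.0033 -0.0276] turns [[0.002, 0.003, -0.006], [-3.14, 0.01, 0.005]] deg [0, 180] q6 -2.61
```

```bash
python3 -m creep '[{"translation":[0,-0.001,-0.009],"twist":[0,0,0],"hand":5},{"translation":[0,-0.002,-0.018],"twist":[0,0,0],"hand":5},{"translation":[0.001,-0.003,-0.028],"twist":[0,0,0],"hand":5},{"translation":[0.001,-0.003,-0.028],"twist":[0,0,0],"hand":5}]'
python3 - <<'E'
from h import *
lev(); print(robot.observe()["qpos"].round(2))
im=robot.read_camera("scene"); im2=robot.read_camera("top")
cv2.imwrite("pics/s4.png",np.hstack([cv2.resize(im[180:240,200:280],(480,360),interpolation=cv2.INTER_CUBIC),cv2.resize(im2[110:190,340:410],(315,360),interpolation=cv2.INTER_CUBIC)]))
for q in(.95,1.0,1.04): lean(kn(q),0)
E
```

```text
time: 7.45
tool_pos: [0.6025, -0.2042, 0.154]
tool_rot: [-1.567, 0.968, -0.093]
contact_force: [-4.5, -1.9, -0.9]
opening: 0.0155
q 0.855 r 0.1015 z 0.149 F [-4.5 -1.9 -0.9] 0.0155
[-0.57  0.44  1.85  0.74  0.4  -2.66]
shift [ 0.0015 -0.0038 -0.0088] turns [[0.001, 0.003, -0.008], [-3.14, 0.013, 0.005]] deg [0, 180] q6 -2.66
shift [ 0.0024 -0.0052 -0.0135] turns [[0.001, 0.003, -0.008], [-3.14, 0.013, 0.005]] deg [0, 180] q6 -2.66
shift [ 0.0033 -0.0065 -0.0172] turns [[0.001, 0.003, -0.008], [-3.14, 0.013, 0.005]] deg [0, 180] q6 -2.66
```

View pics/s4.png

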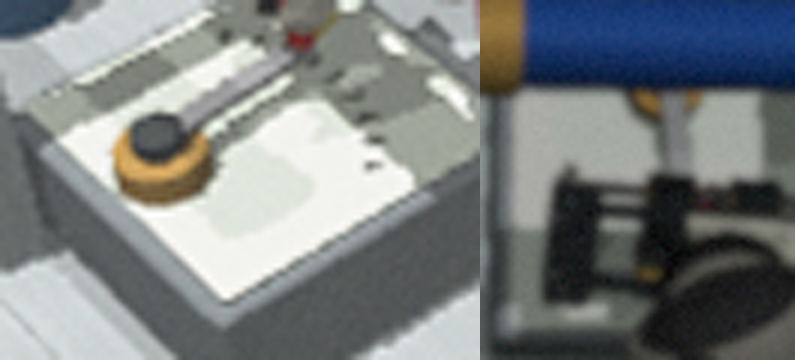

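The lever points toward the robot and the gripper hides the marker. I'll segment the yellow marker in the first pictures for a better angle.

```bash
python3 - <<'E'
from h import *
for n,(u0,u1,v0,v1) in(("scene",(246,260,178,190)),("top",(388,404,162,180))):
    im=cv2.imread(f"pics/{n}0.png").astype(float)[v0:v1,u0:u1]
    w=(im[...,1]+im[...,2])/2-im[...,0]; w=w-np.median(w); w[w<12]=0
    V,U=np.mgrid[v0:v1,u0:u1]; u,v=(w*U).sum()/w.sum(),(w*V).sum()/w.sum()
    print(n,u,v,(w>0).sum()); print(w.astype(int))
    for z in(.092,.089):
        d=Rf.inv().apply(at(n,u,v,z)-HIN); print(z,np.arctan2(-d[1],-d[0])+.7,np.hypot(*d[:2]))
    for q in(.95,1.0,1.05,1.1):
        print(q,proj(n,Rf.apply([-.135*np.cos(q-.7),-.135*np.sin(q-.7),-.018])+HIN).round(1))
# lever knob, initial, same treatment (red)
for n,(u0,u1,v0,v1) in(("scene",(250,262,182,204)),("top",(356,370,142,158))):
    im=cv2.imread(f"pics/{n}0.png").astype(float)[v0:v1,u0:u1]
    w=im[...,2]-im[...,1]-20; w[w<15]=0; V,U=np.mgrid[v0:v1,u0:u1]
    print("knob",n,(w*U).sum()/w.sum(),(w*V).sum()/w.sum(), proj(n,kn(.075)+[0,0,-.006]))
E
```

```text
scene 252.73678691275168 184.38506711409397 60
[[ 0  0  0  0  0  0  0  0  0  0  0  0  0  0]
 [ 0  0  0  0  0  0  0  0  0  0  0  0  0  0]
 [ 0  0  0  0  0  0  0  0  0  0  0  0  0  0]
 [ 0  0  0  0  0 16 55 70 57 15  0  0  0  0]
 [ 0  0  0  0 15 54 69 72 71 52 12  0  0  0]
 [ 0  0  0 18 55 69 69 69 58 27  0  0  0  0]
 [ 0  0 12 56 73 71 68 57 32 13  0  0  0  0]
 [ 0  0  0 45 65 69 58 41 26 25 24  0  0  0]
 [ 0  0  0 13 22 34 42 35 33 33 36 19  0  0]
 [ 0  0  0  0  0  0 27 40 36 33 32 20  0  0]
 [ 0  0  0  0  0  0  0 26 38 27 23 17  0  0]
 [ 0  0  0  0  0  0  0 17 31 27 26 23  0  0]]
0.092 0.9946266774931205 0.1338651304293836
0.089 1.0125026945979838 0.1364682263571419
0.95 [254.3 184.8]
1.0 [252.8 184.1]
1.05 [251.1 183.5]
1.1 [249.5 183. ]
top 395.87216967612494 171.01920321008885 50
[[ 0  0  0  0  0  0  0  0  0  0  0  0  0  0  0  0]
 [ 0  0  0  0  0  0  0  0  0  0  0  0  0  0  0  0]
 [ 0  0  0  0  0  0  0  0  0  0  0  0  0  0  0  0]
 [ 0  0  0  0  0  0  0  0  0  0  0  0  0  0  0  0]
 [ 0  0  0  0  0  0  0  0  0  0  0  0  0  0  0  0]
 [ 0  0  0  0  0 12 21 28 26 18  0  0  0  0  0  0]
[... 226 characters left out ...]
9 46 56 53 39 20  0  0  0  0]
 [ 0  0  0  0  0  0 20 42 52 52 42 22  0  0  0  0]
 [ 0  0  0  0  0  0 14 34 47 45 35 18  0  0  0  0]
 [ 0  0  0  0  0  0  0 19 28 27 19  0  0  0  0  0]
 [ 0  0  0  0  0  0  0  0  0  0  0  0  0  0  0  0]
 [ 0  0  0  0  0  0  0  0  0  0  0  0  0  0  0  0]
 [ 0  0  0  0  0  0  0  0  0  0  0  0  0  0  0  0]
 [ 0  0  0  0  0  0  0  0  0  0  0  0  0  0  0  0]]
0.092 1.0564195745776186 0.1383988508919285
0.089 1.061977921439603 0.13793545191875808
0.95 [390.7 171.4]
1.0 [392.9 170.8]
1.05 [395.1 170. ]
1.1 [397.3 169.2]
knob scene 255.64518036664697 192.3917800118273 [256.72117365 193.41484758]
knob top 362.43946932006634 147.44278606965173 [360.21859213 149.59576167]
```

Referencing the marker to the knob in each camera cancels the bias, and gives a lever-to-marker difference of about 0.95 rad in both. The target grip reading is therefore about 1.025.

```bash
python3 -m creep '[{"translation":[0.001,-0.002,-0.006],"twist":[0,0,0],"hand":5},{"translation":[0.002,-0.004,-0.012],"twist":[0,0,0],"hand":5},{"translation":[0.002,-0.0055,-0.0158],"twist":[0,0,0],"hand":5},{"translation":[0.002,-0.0055,-0.0158],"twist":[0,0,0],"hand":5}]'
python3 - <<'E'
from h import *
lev(); lean(kn(1.025),0)
E
```

```text
time: 7.95
tool_pos: [0.6056, -0.22, 0.1542]
tool_rot: [-1.565, 0.971, -0.092]
contact_force: [-4.5, -0.3, -4.0]
opening: 0.0158
q 1.013 r 0.1018 z 0.149 F [-4.5 -0.3 -4. ] 0.0158
shift [ 0.0006 -0.0021 -0.0004] turns [[0.001, 0.005, -0.011], [-3.141, 0.017, 0.007]] deg [1, 180] q6 -2.67
```

```bash
python3 -m creep '[{"translation":[0,0,0],"twist":[0,0,0],"hand":50},{"translation":[0,0,0],"twist":[0,0,0],"hand":50},{"translation":[0,0,0],"twist":[0,0,0],"hand":50},{"translation":[0,0,0],"twist":[0,0,0],"hand":50}]'
python3 -m creep '[{"translation":[-0.03,0,0],"twist":[0,0,0],"hand":50},{"translation":[-0.06,0,0],"twist":[0,0,0],"hand":50},{"translation":[-0.09,0,0],"twist":[0,0,0],"hand":50},{"translation":[-0.13,0,0],"twist":[0,0,0],"hand":50},{"translation":[-0.17,0,0],"twist":[0,0,0],"hand":50}]'
python3 -m creep '[{"translation":[0,0.03,0.03],"twist":[0,0,0],"hand":50},{"translation":[0,0.05,0.06],"twist":[0,0,0],"hand":50},{"translation":[0,0.07,0.09],"twist":[0,0,0],"hand":50},{"translation":[0,0.09,0.12],"twist":[0,0,0],"hand":50},{"translation":[0,0.09,0.15],"twist":[0,0,0],"hand":50}]'
python3 - <<'E'
from h import *
im=robot.read_camera("scene"); im2=robot.read_camera("top"); cv2.imwrite("pics/s5raw.png",im); cv2.imwrite("pics/t5raw.png",im2)
cv2.imwrite("pics/s5.png",np.hstack([cv2.resize(im[170:230,200:270],(490,420),interpolation=cv2.INTER_CUBIC),cv2.resize(im2[110:190,345:405],(315,420),interpolation=cv2.INTER_CUBIC)])[:,:800])
E
```

```text
time: 8.35
tool_pos: [0.606, -0.2203, 0.1549]
tool_rot: [-1.566, 0.969, -0.093]
contact_force: [-0.5, 0.3, 0.1]
opening: 0.0425
time: 8.85
tool_pos: [0.5094, -0.2111, 0.2963]
tool_rot: [-1.567, 0.969, -0.094]
contact_force: [-0.6, -0.5, -0.3]
opening: 0.0462
time: 9.35
tool_pos: [0.4478, -0.0531, 0.2444]
tool_rot: [-1.565, 0.971, -0.093]
contact_force: [0.7, 0.2, 0.8]
opening: 0.0459
```

View pics/s5.png

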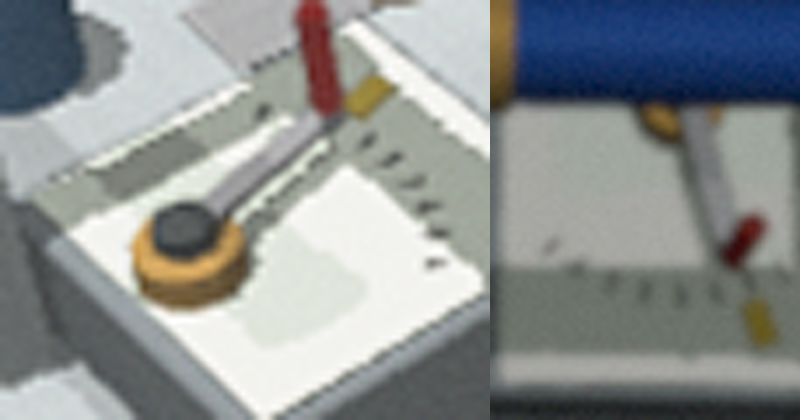

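The lever now points close to the marker. In the scene crop the handle base is at (327,107) and the marker at (370,96). In the top crop the base is at (735,258) and the marker at (759,323). Computing both angles:

```bash
python3 - <<'E'
from h import *
S=lambda u,v:("scene",200+(u+.5)/7-.5,170+(v+.5)/7-.5); T=lambda u,v:("top",345+(u-490+.5)/5.25-.5,110+(v+.5)/5.25-.5)
def ang(nm,o,z):
    d=Rf.inv().apply(at(*o,z)-HIN); print(nm,np.round([np.arctan2(-d[1],-d[0])+.7,np.hypot(*d[:2])],3))
ang("base S",S(327,107),.114);ang("top S",S(311,5),.170);ang("marker S",S(370,94),.092)
ang("base T",T(735,258),.114);ang("ktop T",T(752,221),.172);ang("marker T",T(759,323),.092)
# overlay model for several q on both views
for n,raw,(u0,v0,w,h,k) in(("scene","s5raw",(200,165,80,60,5)),("top","t5raw",(345,110,65,80,5))):
    im=cv2.imread(f"pics/{raw}.png")[v0:v0+h,u0:u0+w]; im=cv2.resize(im,None,fx=8,fy=8,interpolation=cv2.INTER_CUBIC) if n=="scene" else cv2.resize(im,None,fx=6,fy=6,interpolation=cv2.INTER_CUBIC)
    f=8 if n=="scene" else 6
    px=lambda p:tuple(int(round(x)) for x in (proj(n,p)-[u0,v0]+.5)*f)
    def loop(q,r0,r1,hw,z,c):
        pts=[]
        for r,t in((r0,-hw),(r1,-hw),(r1,hw),(r0,hw)):
            pts.append(px(Rf.apply(Ro.from_euler("z",q-.7).apply([-r,t,z-.11]))+HIN))
        cv2.polylines(im,[np.array(pts)],True,c,1,cv2.LINE_AA)
    loop(1.02,.122,.148,.007,.092,(255,0,255)); loop(1.02,.02,.1,.008,.113,(0,255,0))
    cv2.imwrite(f"pics/o_{n}.png",im)
a=cv2.imread("pics/o_scene.png");b=cv2.imread("pics/o_top.png"); 
H=max(a.shape[0],b.shape[0]); a=cv2.copyMakeBorder(a,0,H-a.shape[0],0,0,0);b=cv2.copyMakeBorder(b,0,H-b.shape[0],0,0,0)
o=np.hstack([a,b]); o=cv2.resize(o,None,fx=min(1,800/o.shape[1]),fy=min(1,800/o.shape[1])); print(o.shape); cv2.imwrite("pics/o.png",o)
E
```

```text
base S [0.989 0.103]
top S [1.03  0.109]
marker S [1.033 0.139]
base T [1.013 0.104]
ktop T [1.018 0.1  ]
marker T [1.055 0.139]
(373, 800, 3)
```

View pics/o.png

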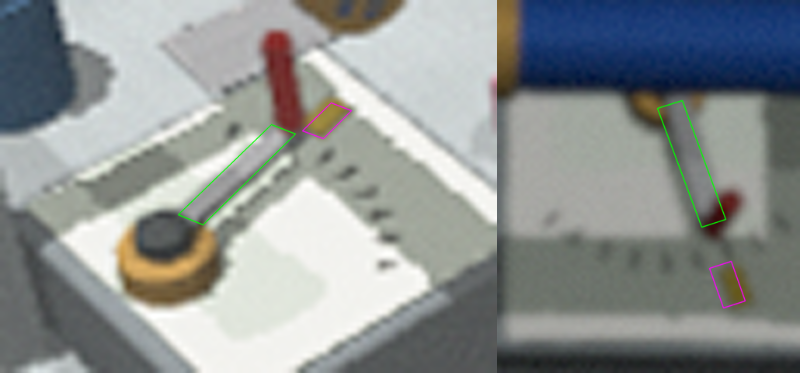

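In the overlay (model at q = 1.02, green and magenta) lever and marker are shifted about equally, so they agree to within roughly 0.03 rad. I'll settle it with a joint fit of colour centroids from both epochs and both cameras, with a pixel shift per camera.

```bash
cat > fit.py <<'E'
from h import *
import sys
from scipy.optimize import least_squares
def cen(img,n,box,kind):
    u0,u1,v0,v1=box; im=cv2.imread(img).astype(float)[v0:v1,u0:u1]; b,g,r=im[...,0],im[...,1],im[...,2]
    w=(r-g-25) if kind=="r" else np.minimum(r,g)-b-15-2*np.maximum(r-g-22,0)
    w=np.clip(w,0,40); w[w<8]=0
    k,l,st,_=cv2.connectedComponentsWithStats((w>0).astype(np.uint8)); j=1+np.argmax(st[1:,4]); w=w*(l==j)
    V,U=np.mgrid[v0:v1,u0:u1]; return (w*U).sum()/w.sum(),(w*V).sum()/w.sum(),int((w>0).sum()),st[j][:4]+[u0,v0,0,0]
e=sys.argv[1]
B={("scene",0,"r"):("pics/scene0.png",(246,264,180,206)),("scene",1,"r"):(f"pics/s{e}raw.png",(238,256,164,192)),
("top",0,"r"):("pics/top0.png",(354,372,138,160)),("top",1,"r"):(f"pics/t{e}raw.png",(382,402,146,168)),
("scene",1,"y"):(f"pics/s{e}raw.png",(246,262,176,192)),("top",1,"y"):(f"pics/t{e}raw.png",(386,406,162,182)),("top",0,"y"):("pics/top0.png",(386,406,162,182))}
O={}
for k,(f,b) in B.items(): O[k]=cen(f,k[0],b,k[2]); print(k,np.round(O[k][:2],2),O[k][2],O[k][3])
def model(p):
    h=p[:2]; out=[]
    for (n,ep,c),o in O.items():
        q=p[7+ep] if c=="r" else p[9]; r,z=(.1,.142) if c=="r" else (.135,.0905)
        w=Rf.apply([-r*np.cos(q-.7),-r*np.sin(q-.7),0])+[h[0],h[1],z]
        s=p[2:4] if n=="scene" else p[4:6]
        out+=list((proj(n,w)+s-o[:2])/.4)
    return np.array(out+list(p[2:6]/1.)+list((h-HIN[:2])/.003)+[p[6]])
s=least_squares(model,[*HIN[:2],0,0,0,0,0,.08,1.0,1.03]); C=np.linalg.pinv(s.jac.T@s.jac)
print("hinge",s.x[:2].round(4),"shift",s.x[2:6].round(2),"q0 q1 qm",s.x[7:].round(3),"diff",(s.x[9]-s.x[8]).round(3),"+-",np.sqrt(C[9,9]+C[8,8]-2*C[8,9]).round(3)); print((s.fun[:14]*.4).round(2))
E
python3 fit.py 5
```

```text
('scene', 0, 'r') [255.74 192.61] 75 [253 185   7  17]
('scene', 1, 'r') [245.03 177.31] 67 [242 170   7  16]
('top', 0, 'r') [362.44 147.43] 23 [361 145   4   8]
('top', 1, 'r') [393.47 154.33] 26 [390 152   7   8]
('scene', 1, 'y') [251.92 183.26] 31 [249 181   7   6]
('top', 1, 'y') [395.88 171.01] 45 [393 167   7   9]
('top', 0, 'y') [395.89 171.03] 46 [393 167   7   9]
hinge [ 0.7065 -0.1977] shift [ 0.05 -1.04  1.52 -0.56] q0 q1 qm [0.02  0.934 0.983] diff 0.049 +- 0.011
[-0.16  0.46 -0.22  0.18 -0.1   0.59  0.03  0.53  0.37 -0.47 -0.08 -0.51
 -0.09 -0.53]
```

The fit puts the marker about 0.02–0.05 rad beyond the lever. There is plenty of time, so I'll regrasp and nudge by about 0.035 rad (3.5 mm).

```bash
python3 -m creep '[{"translation":[0,-0.03,-0.04],"twist":[0,0,0],"hand":50},{"translation":[0,-0.055,-0.08],"twist":[0,0,0],"hand":50},{"translation":[0,-0.075,-0.12],"twist":[0,0,0],"hand":50},{"translation":[0,-0.09,-0.155],"twist":[0,0,0],"hand":50},{"translation":[0,-0.09,-0.16],"twist":[0,0,0],"hand":50}]'
python3 - <<'E'
from h import *
lean([.6094,-.2207,.149],0.06); lean([.6094,-.2207,.149],0)
E
```

```text
time: 9.95
tool_pos: [0.5099, -0.2232, 0.2983]
tool_rot: [-1.572, 0.965, -0.098]
contact_force: [-0.3, -0.1, -0.4]
opening: 0.0461
shift [0.113  0.0041 0.0123] turns [[0.003, 0.001, -0.005], [-3.138, 0.008, 0.002]] deg [0, 180] q6 -2.52
shift [0.173  0.0038 0.0123] turns [[0.003, 0.001, -0.005], [-3.138, 0.008, 0.002]] deg [0, 180] q6 -2.52
```

```bash
python3 -m creep '[{"translation":[0.035,0.002,0.005],"twist":[0,0,0],"hand":50},{"translation":[0.07,0.004,0.01],"twist":[0,0,0],"hand":50},{"translation":[0.09,0.004,0.0123],"twist":[0,0,0],"hand":50},{"translation":[0.113,0.004,0.0123],"twist":[0,0,0],"hand":50},{"translation":[0.113,0.004,0.0123],"twist":[0,0,0],"hand":50}]'
python3 - <<'E'
from h import *
lean([.6094,-.2207,.149],0)
E
```

```text
time: 10.45
tool_pos: [0.5716, -0.2164, 0.2004]
tool_rot: [-1.569, 0.969, -0.094]
contact_force: [-0.1, -0.4, -0.5]
opening: 0.0458
shift [ 0.0579 -0.0022 -0.0007] turns [[0.003, 0.003, -0.009], [-3.139, 0.014, 0.005]] deg [1, 180] q6 -2.6
```

```bash
python3 -m creep '[{"translation":[0.02,-0.001,0],"twist":[0,0,0],"hand":50},{"translation":[0.04,-0.002,0],"twist":[0,0,0],"hand":50},{"translation":[0.058,-0.002,-0.001],"twist":[0,0,0],"hand":50},{"translation":[0.058,-0.002,-0.001],"twist":[0,0,0],"hand":50}]'
python3 -m creep '[{"translation":[0,0,0],"twist":[0,0,0],"hand":5},{"translation":[0,0,0],"twist":[0,0,0],"hand":5},{"translation":[0,0,0],"twist":[0,0,0],"hand":5},{"translation":[0,0,0],"twist":[0,0,0],"hand":5},{"translation":[0,0,0],"twist":[0,0,0],"hand":5}]' 10
python3 - <<'E'
from h import *
lev(); P,Q,o=pose(); print(Q.inv().apply(kn(1.05)-kn(1.013)))
E
```

```text
time: 10.85
tool_pos: [0.6056, -0.2205, 0.1527]
tool_rot: [-1.567, 0.97, -0.093]
contact_force: [-0.4, -0.3, -0.1]
opening: 0.0459
time: 11.35
tool_pos: [0.6056, -0.2205, 0.1535]
tool_rot: [-1.568, 0.969, -0.093]
contact_force: [-3.3, 1.8, 4.3]
opening: 0.0157
q 1.018 r 0.1018 z 0.149 F [-3.3  1.8  4.3] 0.0157
[ 0.00081444 -0.00119744 -0.00340459]
```

```bash
python3 -m creep '[{"translation":[0.0005,-0.001,-0.002],"twist":[0,0,0],"hand":5},{"translation":[0.001,-0.0012,-0.0037],"twist":[0,0,0],"hand":5},{"translation":[0.001,-0.0012,-0.0037],"twist":[0,0,0],"hand":5}]'
python3 - <<'E'
from h import *
lev()
E
```

```text
time: 11.65
tool_pos: [0.6068, -0.2244, 0.1535]
tool_rot: [-1.568, 0.969, -0.093]
contact_force: [-5.6, 2.3, 5.1]
opening: 0.016
q 1.058 r 0.1019 z 0.149 F [-5.6  2.3  5.1] 0.016
```

Reading 1.058, a move of +0.04. Release, retreat and check again.

```bash
python3 -m creep '[{"translation":[0,0,0],"twist":[0,0,0],"hand":50},{"translation":[0,0,0],"twist":[0,0,0],"hand":50},{"translation":[0,0,0],"twist":[0,0,0],"hand":50},{"translation":[0,0,0],"twist":[0,0,0],"hand":50}]'
python3 -m creep '[{"translation":[-0.03,0,0],"twist":[0,0,0],"hand":50},{"translation":[-0.06,0,0],"twist":[0,0,0],"hand":50},{"translation":[-0.09,0,0],"twist":[0,0,0],"hand":50},{"translation":[-0.13,0,0],"twist":[0,0,0],"hand":50},{"translation":[-0.17,0,0],"twist":[0,0,0],"hand":50}]'
python3 -m creep '[{"translation":[0,0.03,0.03],"twist":[0,0,0],"hand":50},{"translation":[0,0.05,0.06],"twist":[0,0,0],"hand":50},{"translation":[0,0.07,0.09],"twist":[0,0,0],"hand":50},{"translation":[0,0.09,0.12],"twist":[0,0,0],"hand":50},{"translation":[0,0.09,0.15],"twist":[0,0,0],"hand":50}]'
python3 - <<'E'
from h import *
im=robot.read_camera("scene"); im2=robot.read_camera("top"); cv2.imwrite("pics/s6raw.png",im); cv2.imwrite("pics/t6raw.png",im2)
a=cv2.resize(im[110:310,170:370],(600,600),interpolation=cv2.INTER_CUBIC); b=cv2.resize(im2[110:190,365:405],(200,400),interpolation=cv2.INTER_CUBIC)
cv2.imwrite("pics/s6.png",np.hstack([a,cv2.copyMakeBorder(b,0,200,0,0,0)]))
E
python3 fit.py 6
```

```text
time: 12.05
tool_pos: [0.6069, -0.2245, 0.1534]
tool_rot: [-1.568, 0.969, -0.093]
contact_force: [0.7, 0.0, -0.4]
opening: 0.0426
time: 12.55
tool_pos: [0.5101, -0.2154, 0.2943]
tool_rot: [-1.567, 0.97, -0.093]
contact_force: [-0.3, -0.5, 0.6]
opening: 0.046
time: 13.05
tool_pos: [0.4481, -0.0573, 0.2421]
tool_rot: [-1.565, 0.973, -0.092]
contact_force: [0.5, -0.9, 0.4]
opening: 0.0461
('scene', 0, 'r') [255.74 192.61] 75 [253 185   7  17]
('scene', 1, 'r') [243.93 177.03] 67 [241 170   7  16]
('top', 0, 'r') [362.44 147.43] 23 [361 145   4   8]
('top', 1, 'r') [395.07 153.79] 27 [392 151   6   8]
('scene', 1, 'y') [251.86 183.26] 33 [248 181   8   6]
('top', 1, 'y') [395.88 170.99] 44 [393 167   7   9]
('top', 0, 'y') [395.89 171.03] 46 [393 167   7   9]
hinge [ 0.7066 -0.1975] shift [ 0.05 -0.97  1.5  -0.57] q0 q1 qm [0.023 0.982 0.985] diff 0.003 +- 0.011
[-0.15  0.5  -0.24  0.06 -0.09  0.61  0.02  0.61  0.38 -0.4  -0.08 -0.54
 -0.09 -0.59]
```

View pics/s6.png

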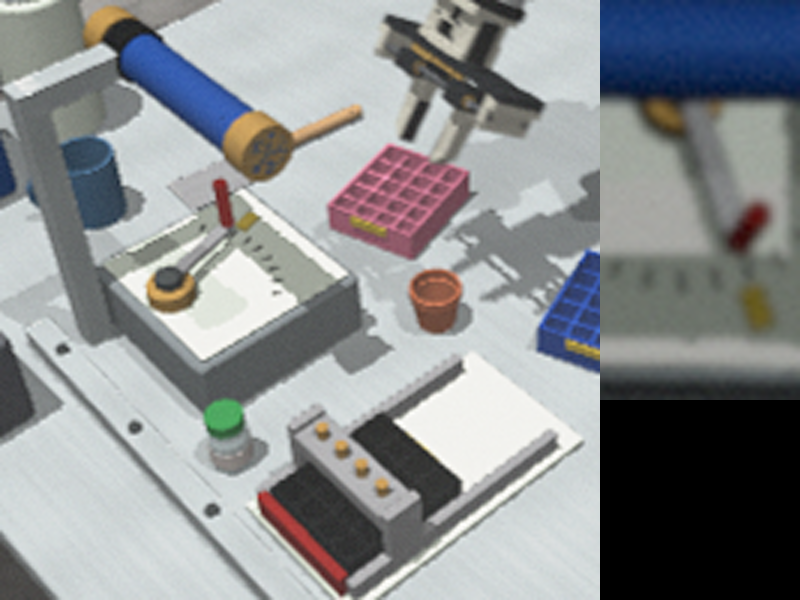

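The lever points at the marker, with a fitted difference of 0.003 ± 0.011 rad, and the marker's centroid hasn't moved. The tray rests on the stop at (300,530), the pots and jar are in place, and the gripper touches nothing. Handing in.

```bash
python3 - <<'E'
from h import *
print(robot.hand_in())
E
```

```text
the job is handed in; nothing more can be done
None
```

Both steps are done in the order asked, and the job was handed in at about 13 s of the 58 s allowed.

- **Tray:** I pushed the black tray under the spray bar until the force jumped from 2 N to 19 N, within 2 mm of its expected home position. The last picture shows it flat against the red end stop.
- **Lever:** I swung it with the tool leaning 35° and released it. A first check put it 0.02–0.05 rad short of the marker, so I regrasped and nudged it about 0.04 rad. The final fit from both cameras gives a lever-to-marker difference of 0.003 ± 0.011 rad.
- **Bystanders:** The marker's position in the images did not change. The clay pot, feed jar, mug and tray look-alikes in the last view look unmoved. I did not recheck the items at the left (green pot, spray bottle, brush) at the end, but the gripper passed well above them.
- **Disagreement:** Gripper readings and image fits differ by about 0.07 rad in absolute lever angle, because of a hinge position offset of about 6 mm. Cruder checks of the difference also varied by a few hundredths of a radian. I relied on the relative image measurement, which is not affected by that offset in absolute angle.

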